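# Seat a vial strip in the corner of the autosampler's loading rail

## Task

Slide the long aluminium vial strip over the bench until it lies flush and parallel against the loading rail, without lifting or tipping it: first push its end nearer the end stop home on that end's seat pad, pressing with about 10 N, then press its other end home on the other pad in the same way. Then push the strip along the rail from its free end until it is pressed home with about 10 N on the end stop, and let go leaving it flush on both pads and against the stop. Neither pad nor the stop may ever take more than 20 N, and the other things on the bench are to be left alone.

Things in the scene. Friction and masses are not known exactly. Their poses are not given: they have to be found in the camera images.
- strip: Loose hollow aluminium bar, 300 x 40 x 22 mm high, 0.37 to 0.68 kg, in front of the rail, with eight small amber capped vials fixed in its top (12 mm across, 25 mm above the bar). Origin: centre of its underside; y along it towards end A (nearer the end stop), x towards the rail. It is smooth: bench friction resists sliding with 0.5 to 2 N.
- strip_end_a (a point): Corner of the strip at its rail-facing long side, end A (strip frame 20, 150, 11 mm).
- strip_end_b (a point): Corner of the strip at its rail-facing long side, far end B (strip frame 20, -150, 11 mm).
- rail_foot: Fixed foot of the loading rail. Origin on the bench; x level, the way to push the strip; y along the rail towards the end stop; z up. On it sits the fence: a rigid 190 mm aluminium bar with a grey reader box (57 mm high) behind and two steel seat pads in front. It is clamped parallel to y, pad faces anywhere from x = -10 to +10 mm: no reading gives this, find it by feel (or sight).
- pad_a_line (a point): Where seat pad A (geom seat_pad_a, nearer the end stop) lies along the rail: foot frame y = 70 mm, on the bench at x = 0 (the pad's face is up to 10 mm nearer or farther in x). Pad: 30 mm long in y, 6 mm thick, 6 to 30 mm above the bench, 4 mm proud of the bar. The strip is flush when its long side touches both pads.
- pad_b_line (a point): The same for seat pad B (geom seat_pad_b): foot frame y = -90 mm. The geoms' own points are 3 mm behind the pad faces.
- end_stop: Fixed rigid aluminium block, 35 mm high, 20 mm thick, at the end of the rail, square to it, reaching from x = -55 to +20 mm of the foot frame. Origin on the bench in the plane of its stopping face, at y = 160 mm in the foot's frame.
- bottle: Bystander: amber glass reagent bottle, 72 mm across, 150 mm tall, left of the end stop. Origin at its underside or near it.
- jar: Bystander: small glass jar, 52 mm across, 60 mm tall, left of the end stop. Origin at its underside or near it.
- beaker: Bystander: steel beaker, 60 mm across, 80 mm tall, behind the rail. Origin at its underside or near it.
- driver: Bystander: screwdriver lying on the bench, right of the rail. Origin at its underside or near it.
- wrench: Bystander: wrench lying on the bench, to the left. Origin at its underside or near it.
- mouse: Bystander: black computer mouse, 100 mm long, to the right. Origin at its underside or near it.
- vial_block: Bystander: white block 90 x 130 x 30 mm full of capped vials, to the left. Origin at its underside or near it.

How it is judged:
By the outcome, as a careful person would: the job done as asked, in the order asked, and still so for the second after the job is handed in, with the robot touching nothing.
It also fails if it takes over 67 s, if anything falls off the work surface, if the arm or the gripper's body presses on something with over 40 N, if the wrist force passes 120 N, or if a joint passes its speed limit or range.

## Robot

A 6-joint arm with a two-finger parallel gripper is mounted at the origin on the work surface. World frame = base frame: x ahead of the robot, y to its left, z up, the work surface at z = 0. Lengths are in mm, angles in degrees, forces in N, time in s.
With the tool pointing down it reaches from about 425 to 950 mm from the base axis. Payload 3.5 kg.
Tool frame: the origin (TCP) lies between the finger pads; the fingertips stand 8 mm ahead of it and the grasp point (between the pads) lies 11 mm behind it (nose_length is the distance from the TCP to the fingertips, in mm); z points along the fingers, y is the direction in which the jaws open and shut (so a half turn about z gives the same grasp; the last joint's range is limited). The gripper opens to 85 mm and grips with 20 to 120 N. Pads are 22 mm wide; open, the fingers measure 114 mm over their backs; the gripper's body (76 mm by 85 mm) begins 54 mm behind the grasp point. The pads swing forward as they close: fully open they stand 13 mm farther back than shut.
Start: joints at [58.041, 16.404, 90.338, -0, 73.258, -8.594], TCP at [267.662, 619.648, 239.325] pointing down, gripper open.
Joint ranges: [-158.93, 158.93], [-51.34, 127.21], [12.03, 142.37], [-87.48, 267.48], [13.55, 161.25], [-162.69, 162.69]. Speed limits (degrees/s): [159.86, 159.86, 180, 180, 180, 180].

## Interface

Orientations are given as a 3x3 rotation matrix whose columns are the frame's x, y, z axes.
In Python, from rig import observe, capture, close_job, outline_of, landmark_of, nose_length gives the robot as it stands. The module is installed in compiled form; this text tells all that it offers.
- The arm moves only by the tool play_rows, never from a script. Its argument "targets" is a list of rows, each an object of numbers: "dx", "dy", "dz": the shift along the tool's x, y, z in cm; "roll": the turn about the tool's z in rad. A call has 1 to 12 rows; each row is the pose to reach, as a shift and turn from the pose commanded when the call began, along the tool's axes at that moment; what a row does not reach only later rows make up. A row lasts 1/8 s, in which the tool goes at most 62.5 mm and 10.7 degrees, less where a joint would pass 70% of its speed; a pose out of reach is approached as far as the arm can. A call with a gripper value outside its range is refused whole. "gripper" is the opening, from -1 (shut) to 1 (fully open), set as the call begins (left out, the last holds). The fingers move at their own pace and stop on an object; the grip force is fixed at half the most. Time passes only in rows, so rows that repeat a pose let the fingers close. It gives the time, the measured TCP pose, the force and the opening at its end, in the units of the state.
- observe(): the state, without advancing time (a new reading comes with each control period).
- capture(name): name is "scene" or "top"; returns a dict with "frame" (400x640x3 uint8, blue, green, red), "vertical_fov" (degrees; the focal length in pixels is half the picture's height over the tangent of half this angle, whatever the lens; pixels are square), "cx", "cy" (the principal point, pixels), "eye" and "attitude" of the camera in the world. Camera axes: x right, y down, z forward; pixel columns grow to the right and rows downward; lengths in mm; the calibration is good to about 2 mm. A picture is of the moment at which its call begins. There is no depth.
- close_job(): hands the job in, once; it reports no verdict.
Trained networks look in the newest picture that a camera, given by its name, has taken for a name from the list of things; names that differ only in an ending like _2 or _b are one class to them, and where a whole thing is asked for, a point or a joint stands for the part that bears it (a point fixed in the world has none). Each returns a list of dicts, best first, with "p" (0 to 1); they miss things now and then, are a little off and sometimes report something else, mostly with a low value. They report only what shows in the picture. A call takes as long as a camera call.
- outline_of(camera, label): "pixels" (400x640 bool, what is visible of it) and "at" ([column, row] in pixels, amid what is visible of it).
- landmark_of(camera, label): "at" ([column, row] in pixels: a listed point, or the origin of a listed thing).
The state is a dict: "time_s": time; "joint_pos": joint angles; "joint_vel": joint speeds; "joint_torque": joint torques, N m; "ee_pos": TCP position; "eef_rot": TCP orientation; "contact_force": force on the tool from outside, world axes, zero at the start; "moment": the same for the moment, N m; "finger_gap": finger opening in mm.
Only numpy, scipy, OpenCV 4.12 (cv2) and the standard library are available. Lean on these libraries where they do the work, as an engineer would, in place of code of your own. Each camera call takes 0.05 s, during which the arm holds its last target. There are 200 camera calls.

## Working session

There is one attempt and no reset: what is moved stays moved. The work goes in short steps, Python scripts to look and compute and a tool call to move; the robot and the scene stay as the last step left them, time stands still between calls to the robot, and variables do not carry over. Pictures are saved under pics/ and viewed, about 8 in all and at most 12, crops included, and the job is handed in when it is done.

Besides the shell and the picture viewer there is one more tool, called in YAML: its name, and indented under it one key for each argument. play_rows: Moves the arm, as the interface text tells. Its arguments: {"type":"object","properties":{"targets":{"type":"array"},"gripper":{"type":"number"}},"required":["targets"]}

```bash
mkdir -p pics; cat > h.py <<'E'
import numpy as np, cv2
from rig import *
def ray(c,px):
    f=200/np.tan(np.radians(c["vertical_fov"])/2)
    d=np.array(c["attitude"])@np.array([(px[0]-c["cx"])/f,(px[1]-c["cy"])/f,1.])
    return np.array(c["eye"]),d
def onz(c,px,z):
    e,d=ray(c,px); return (e+d*(z-e[2])/d[2])
E
python3 - <<'E'
from h import *
for n in("scene","top"):
    c=capture(n); cv2.imwrite(f"pics/{n}0.png",c["frame"]); print(n,np.round(c["eye"]),np.round(c["attitude"],2).tolist(),c["vertical_fov"])
    for l,z in [("strip_end_a",11),("strip_end_b",11),("strip",0),("rail_foot",0),("pad_a_line",0),("pad_b_line",0),("end_stop",0),("bottle",0),("jar",0),("beaker",0)]:
        for r in landmark_of(n,l)[:2]: print(l,round(r["p"],2),np.round(r["at"]),np.round(onz(c,r["at"],z)[:2],1))
s=observe(); print(s["time_s"],s["contact_force"],s["eef_rot"],s["finger_gap"],nose_length)
E
```

```text
scene [1111. -522. 1278.] [[0.73, 0.57, -0.37], [0.68, -0.63, 0.38], [-0.01, -0.53, -0.85]] 43.2988377832387
strip_end_a 0.74 [342. 194.] [595.8  82.7]
strip_end_b 0.74 [342. 194.] [595.8  82.7]
strip 0.61 [296. 224.] [562.6 -77.7]
end_stop 0.86 [368. 201.] [663.  121.2]
bottle 0.96 [400. 186.] [700.1 227.4]
jar 0.83 [362. 158.] [548.8 228.2]
beaker 0.6 [386. 244.] [792.7  46.5]
top [ 325.   40. 1448.] [[-0.03, -0.99, 0.16], [-1.0, 0.03, -0.0], [-0.0, -0.16, -0.99]] 46.03973697487437
strip_end_a 0.83 [301. 185.] [601.9  75.3]
strip_end_a 0.8 [394. 189.] [ 580.7 -213.3]
strip_end_b 0.83 [301. 185.] [601.9  75.3]
strip_end_b 0.8 [394. 189.] [ 580.7 -213.3]
strip 0.79 [344. 195.] [568.1 -59.3]
end_stop 0.48 [285. 170.] [652.  122.4]
bottle 0.69 [258. 154.] [708.7 208.2]
jar 0.64 [247. 206.] [543.1 242.3]
beaker 0.62 [304. 129.] [785.7  61.8]
1.1 [-0.22619472 -0.31995492  0.14368114] [[-9.18005812e-01  3.96566929e-01  1.93203740e-05]
 [ 3.96566930e-01  9.18005812e-01  1.90241936e-05]
 [-1.01918496e-05  2.51261417e-05 -1.00000000e+00]] 85.2858162706286 8.0
```

```bash
python3 - <<'E'
import cv2
a=cv2.imread("pics/top0.png")[90:270,200:460]; cv2.imwrite("pics/t.png",cv2.resize(a,(780,540),interpolation=2))
a=cv2.imread("pics/scene0.png")[120:320,220:480]; cv2.imwrite("pics/s.png",cv2.resize(a,(780,600),interpolation=2))
E
```

```text
(no output)
```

View pics/t.png

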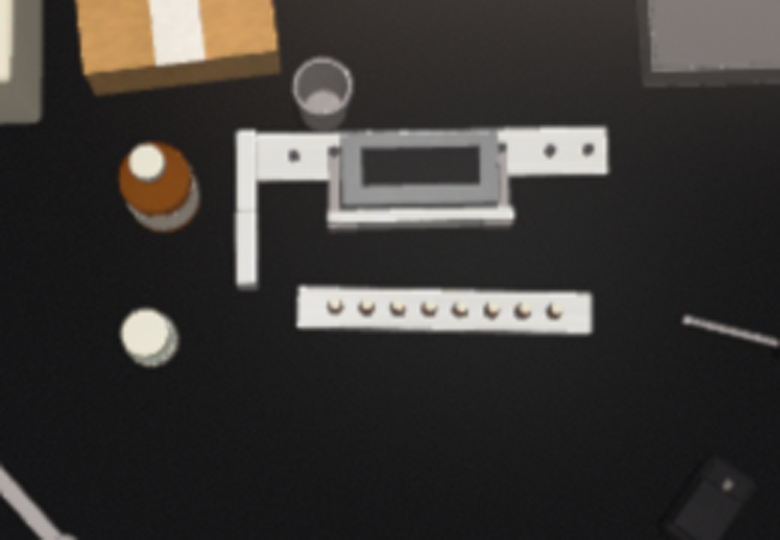

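View pics/s.png

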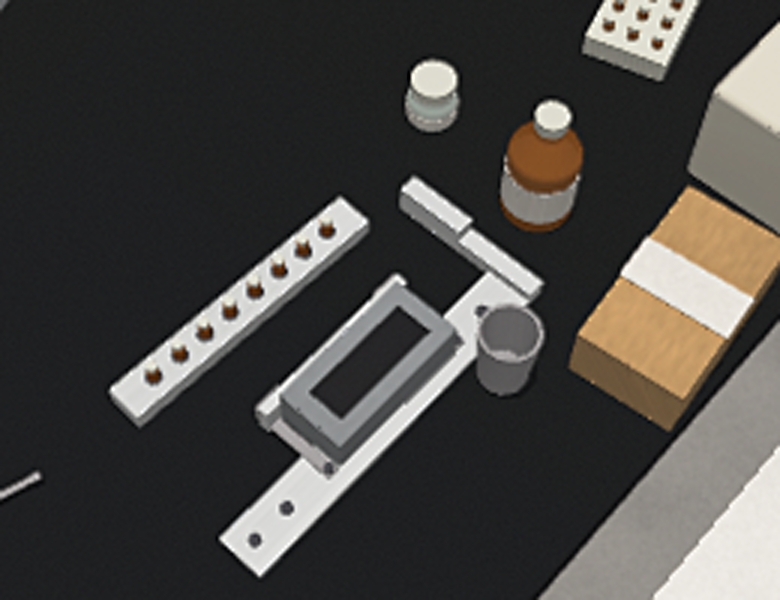

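The top view shows the strip lying nearly parallel to the rail (crop edge (298,287)–(592,293)). The stop face is at about x=257 in the crop and the fence front at about y=225. The scene view agrees. Next I compute the frames.

```bash
cat > geo.py <<'E'
from h import *
def strip_fit(c,z=22):
    m=outline_of("top","strip")[0]["pixels"].astype(np.uint8)
    r=cv2.boxPoints(cv2.minAreaRect(np.argwhere(m)[:,::-1].astype(np.float32)))
    w=np.array([onz(c,p,z)[:2] for p in r]); return w
E
python3 - <<'E'
from geo import *
c=capture("top"); print("strip corners(z22)\n",np.round(strip_fit(c),1))
C=lambda u,v:(200+u/3-.33,90+v/3-.33)
for n,p,z in [("foot up L",(257,133),8),("foot up R",(607,127),8),("foot lo L",(257,181),8),("foot lo R",(607,173),8),("stop face near",(257,287),35),("stop face far",(255,130),35),("stop nearL",(237,287),35),
 ("fence bar top front L",(328,221),30),("fence R",(514,219),30),("fence bot L",(328,228),6),("fence bot R",(514,225),6),("stripTL",(298,287),22),("TR",(592,293),22),("BR",(592,333),22),("BL",(298,328),22)]:
    print(n,np.round(onz(c,C(*p),z)[:2],1))
for l in("end_stop","rail_foot"):
    for r in outline_of("top",l)[:1]:
        m=r["pixels"].astype(np.uint8); q=cv2.minAreaRect(np.argwhere(m)[:,::-1].astype(np.float32)); print(l,r["p"],q)
E
```

```text
strip corners(z22)
 [[ 555.3   81.8]
 [ 598.5   79.9]
 [ 583.7 -219.3]
 [ 540.7 -216. ]]
foot up L [768.5 120.2]
foot up R [ 765.4 -249.7]
foot lo L [716.3 121.1]
foot lo R [ 715.3 -246.9]
stop face near [597.7 121.4]
stop face far [763.5 120.7]
stop nearL [598.3 141.7]
fence bar top front L [665.9  47.4]
fence R [ 663.  -144.1]
fence bot L [664.2  47.8]
fence bot R [ 662.3 -146.9]
stripTL [599.1  80. ]
TR [ 585.  -221.6]
BR [ 543.5 -219.3]
BL [556.5  80.9]
end_stop 0.75 ((282.0, 173.5), (25.0, 8.0), 90.0)
```

play_rows:
  targets:
    - {"dx":-4,"dy":-4,"dz":0,"roll":-0.03}
    - {"dx":-8,"dy":-8,"roll":-0.06,"dz":0}
    - {"dx":-12,"dy":-12.5,"roll":-0.09,"dz":0}
    - {"dx":-16,"dy":-17,"roll":-0.13,"dz":0}
    - {"dx":-20,"dy":-21,"roll":-0.17,"dz":0}
    - {"dx":-24,"dy":-25,"roll":-0.2,"dz":0}
    - {"dx":-28,"dy":-29.5,"roll":-0.24,"dz":0}
    - {"dx":-32,"dy":-34,"roll":-0.28,"dz":0}
    - {"dx":-36,"dy":-38,"roll":-0.32,"dz":0}
    - {"dx":-40,"dy":-42,"roll":-0.361,"dz":0}
    - {"dx":-44,"dy":-46,"roll":-0.361,"dz":0}
    - {"dx":-47.2,"dy":-49.5,"roll":-0.361,"dz":0}
  gripper: 1

```text
time_s: 2.8
ee_pos: [505.2, -24.1, 239.7]
eef_rot: [[-0.999, 0.048, 0.001], [0.048, 0.999, -0.0], [-0.001, -0.0, -1.0]]
contact_force: [0.6, -0.7, -0.8]
finger_gap: 85.1
```

Now down to z≈14.

play_rows:
  targets:
    - {"dx":0,"dy":0,"dz":5,"roll":0}
    - {"dx":0,"dy":0,"dz":10,"roll":0}
    - {"dx":0,"dy":0,"dz":15,"roll":0}
    - {"dx":0,"dy":0,"dz":19,"roll":0}
    - {"dx":0,"dy":0,"dz":22,"roll":0}
    - {"dx":0,"dy":0,"dz":22.6,"roll":0}
    - {"dx":0,"dy":0,"dz":22.6,"roll":0}

```text
time_s: 3.68
ee_pos: [505.1, -22.1, 13.9]
eef_rot: [[-0.999, 0.047, 0.001], [0.047, 0.999, -0.0], [-0.001, -0.0, -1.0]]
contact_force: [0.1, -0.1, 0.3]
finger_gap: 85.1
```

```bash
python3 - <<'E'
from h import *
s=observe(); print(s["time_s"],np.round(s["ee_pos"],1),np.round(s["contact_force"],1))
c=capture("scene"); cv2.imwrite("pics/s1.png",cv2.resize(c["frame"][120:320,180:440],(780,600),interpolation=2))
p=s["ee_pos"]
f=200/np.tan(np.radians(c["vertical_fov"])/2)
for dy in(-57,-42,42,57):
  for z in(0,5,18):
    v=np.array(c["attitude"]).T@(np.array([p[0],p[1]+dy,z])-c["eye"]); print(dy,z,np.round([(v[0]/v[2]*f+c["cx"]-180)*3,(v[1]/v[2]*f+c["cy"]-120)*3]))
E
```

```text
3.675 [505.1 -22.1  13.9] [ 0.1 -0.1  0.3]
-57 0 [306. 278.]
-57 5 [306. 276.]
-57 18 [305. 269.]
-42 0 [317. 268.]
-42 5 [317. 266.]
-42 18 [316. 259.]
42 0 [377. 215.]
42 5 [377. 212.]
42 18 [376. 205.]
57 0 [387. 206.]
57 5 [387. 203.]
57 18 [386. 196.]
```

View pics/s1.png

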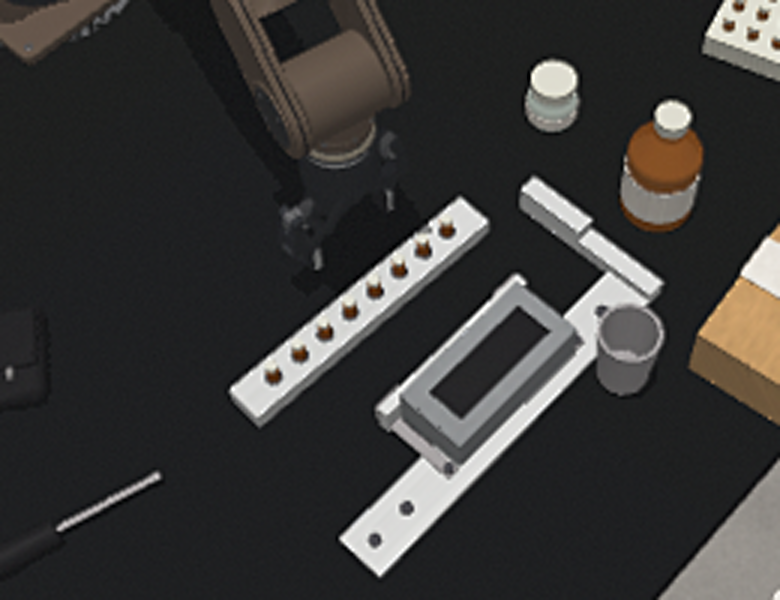

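The fingertips show at crop (319,268) and (391,208). That puts the open tips about 5 mm above the bench, clear of the strip. Now pushing.

play_rows:
  targets:
    - {"dx":-1.2,"dy":0.05,"dz":0,"roll":0}
    - {"dx":-2.4,"dy":0.1,"dz":0,"roll":0}
    - {"dx":-3.0,"dy":0.14,"dz":0,"roll":0}
    - {"dx":-3.4,"dy":0.16,"dz":0,"roll":0}
    - {"dx":-3.8,"dy":0.18,"dz":0,"roll":0}
    - {"dx":-4.3,"dy":0.2,"dz":0,"roll":0}
    - {"dx":-4.8,"dy":0.22,"dz":0,"roll":0}
    - {"dx":-5.4,"dy":0.25,"dz":0,"roll":0}
    - {"dx":-6.0,"dy":0.28,"dz":0,"roll":0}
    - {"dx":-6.6,"dy":0.31,"dz":0,"roll":0}
    - {"dx":-7.2,"dy":0.34,"dz":0,"roll":0}
    - {"dx":-7.6,"dy":0.36,"dz":0,"roll":0}

```text
time_s: 5.22
ee_pos: [581.2, -22.0, 13.4]
eef_rot: [[-0.999, 0.047, 0.0], [0.047, 0.999, -0.0], [-0.0, -0.0, -1.0]]
contact_force: [-0.6, 0.1, -0.3]
finger_gap: 85.3
```

```bash
python3 - <<'E'
from geo import *
s=observe(); print(s["time_s"],np.round(s["ee_pos"],1),np.round(s["contact_force"],1))
c=capture("top"); cv2.imwrite("pics/t2.png",cv2.resize(c["frame"][120:240,250:450],(800,480),interpolation=2)); print(strip_fit(c))
E
```

```text
5.225 [581.2 -22.   13.4] [-0.6  0.1 -0.3]
[[ 638.08129367   82.28639323]
 [ 630.22358294 -217.85032486]
 [ 583.06414627 -215.31206206]
 [ 590.86979505   83.25712037]]
```

View pics/t2.png

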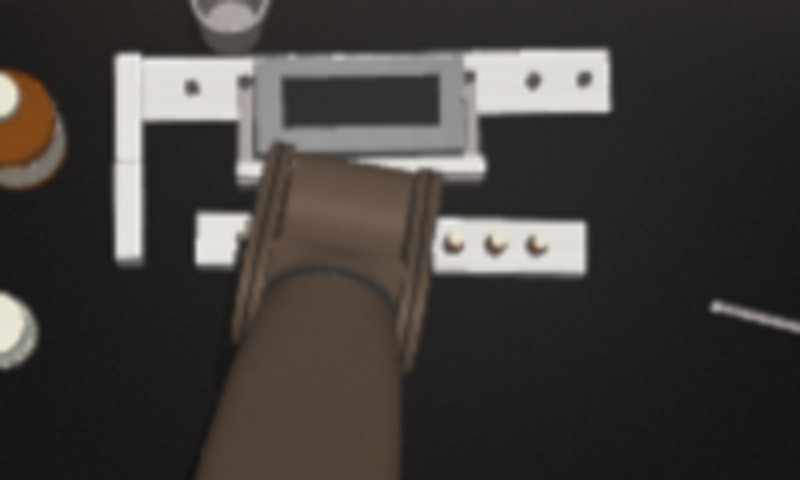

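The top view shows the strip pushed square by the fingers, top edge (195,212)–(586,220), end A leading and still about 20 mm short of the fence. I continue more slowly.

play_rows:
  targets:
    - {"dx":-0.3,"dy":0.014,"dz":0,"roll":0}
    - {"dx":-0.6,"dy":0.03,"dz":0,"roll":0}
    - {"dx":-0.9,"dy":0.04,"dz":0,"roll":0}
    - {"dx":-1.1,"dy":0.05,"dz":0,"roll":0}
    - {"dx":-1.2,"dy":0.056,"dz":0,"roll":0}
    - {"dx":-1.3,"dy":0.06,"dz":0,"roll":0}
    - {"dx":-1.4,"dy":0.065,"dz":0,"roll":0}
    - {"dx":-1.5,"dy":0.07,"dz":0,"roll":0}

```text
time_s: 6.32
ee_pos: [595.8, -21.9, 13.3]
eef_rot: [[-0.999, 0.047, -0.0], [0.047, 0.999, -0.0], [0.0, -0.0, -1.0]]
contact_force: [-2.3, -0.1, 2.3]
finger_gap: 85.0
```

play_rows:
  targets:
    - {"dx":-0.08,"dy":0,"dz":0,"roll":0}
    - {"dx":-0.16,"dy":0.01,"dz":0,"roll":0}
    - {"dx":-0.24,"dy":0.01,"dz":0,"roll":0}
    - {"dx":-0.32,"dy":0.015,"dz":0,"roll":0}
    - {"dx":-0.4,"dy":0.02,"dz":0,"roll":0}

```text
time_s: 6.95
ee_pos: [599.8, -21.9, 13.3]
eef_rot: [[-0.999, 0.047, -0.0], [0.047, 0.999, -0.0], [0.0, -0.0, -1.0]]
contact_force: [-2.5, 0.8, 0.4]
finger_gap: 85.4
```

play_rows:
  targets:
    - {"dx":-0.06,"dy":0,"dz":0,"roll":0}
    - {"dx":-0.12,"dy":0.005,"dz":0,"roll":0}
    - {"dx":-0.18,"dy":0.01,"dz":0,"roll":0}

```text
time_s: 7.32
ee_pos: [601.6, -21.9, 13.3]
eef_rot: [[-0.999, 0.047, 0.0], [0.047, 0.999, -0.0], [-0.0, -0.0, -1.0]]
contact_force: [-2.3, -0.1, 2.3]
finger_gap: 85.4
```

play_rows:
  targets:
    - {"dx":-0.05,"dy":0,"dz":0,"roll":0}
    - {"dx":-0.1,"dy":0.005,"dz":0,"roll":0}
    - {"dx":-0.15,"dy":0.007,"dz":0,"roll":0}

```text
time_s: 7.7
ee_pos: [603.1, -21.9, 13.4]
eef_rot: [[-0.999, 0.047, 0.0], [0.047, 0.999, -0.0], [-0.0, -0.0, -1.0]]
contact_force: [-2.6, -0.0, 1.4]
finger_gap: 85.8
```

play_rows:
  targets:
    - {"dx":-0.04,"dy":0,"dz":0,"roll":0}
    - {"dx":-0.08,"dy":0.005,"dz":0,"roll":0}

```text
time_s: 7.95
ee_pos: [603.9, -21.9, 13.3]
eef_rot: [[-0.999, 0.047, -0.0], [0.047, 0.999, 0.0], [0.0, 0.0, -1.0]]
contact_force: [-2.0, 0.3, 1.6]
finger_gap: 85.4
```

play_rows:
  targets:
    - {"dx":-0.04,"dy":0,"dz":0,"roll":0}
    - {"dx":-0.08,"dy":0.005,"dz":0,"roll":0}

```text
time_s: 8.2
ee_pos: [604.3, -21.9, 13.2]
eef_rot: [[-0.999, 0.047, -0.001], [0.047, 0.999, -0.0], [0.001, -0.0, -1.0]]
contact_force: [-3.8, 0.6, 1.3]
finger_gap: 85.6
```

play_rows:
  targets:
    - {"dx":-0.02,"dy":0,"dz":0,"roll":0}
    - {"dx":-0.02,"dy":0,"dz":0,"roll":0}

```text
time_s: 8.45
ee_pos: [604.4, -21.9, 13.2]
eef_rot: [[-0.999, 0.047, -0.001], [0.047, 0.999, -0.0], [0.001, -0.0, -1.0]]
contact_force: [-5.0, -1.4, 1.4]
finger_gap: 85.6
```

play_rows:
  targets:
    - {"dx":-0.02,"dy":0,"dz":0,"roll":0}
    - {"dx":-0.02,"dy":0,"dz":0,"roll":0}

```text
time_s: 8.7
ee_pos: [604.5, -21.9, 13.1]
eef_rot: [[-0.999, 0.046, -0.001], [0.046, 0.999, -0.0], [0.001, -0.0, -1.0]]
contact_force: [-4.8, -1.4, 2.3]
finger_gap: 85.5
```

play_rows:
  targets:
    - {"dx":-0.03,"dy":0,"dz":0,"roll":0}
    - {"dx":-0.05,"dy":0,"dz":0,"roll":0}
    - {"dx":-0.05,"dy":0,"dz":0,"roll":0}

```text
time_s: 9.07
ee_pos: [604.6, -21.9, 13.0]
eef_rot: [[-0.999, 0.046, -0.003], [0.046, 0.999, 0.0], [0.003, -0.0, -1.0]]
contact_force: [-5.9, -0.4, 3.4]
finger_gap: 85.5
```

play_rows:
  targets:
    - {"dx":-0.02,"dy":0,"dz":0,"roll":0}
    - {"dx":-0.02,"dy":0,"dz":0,"roll":0}

```text
time_s: 9.32
ee_pos: [604.7, -21.9, 13.0]
eef_rot: [[-0.999, 0.046, -0.003], [0.046, 0.999, 0.0], [0.003, -0.0, -1.0]]
contact_force: [-6.5, 0.4, 3.0]
finger_gap: 85.5
```

play_rows:
  targets:
    - {"dx":-0.04,"dy":0,"dz":0,"roll":0}
    - {"dx":-0.08,"dy":0,"dz":0,"roll":0}
    - {"dx":-0.1,"dy":0,"dz":0,"roll":0}
    - {"dx":-0.1,"dy":0,"dz":0,"roll":0}

```text
time_s: 9.82
ee_pos: [604.8, -21.8, 12.7]
eef_rot: [[-0.999, 0.045, -0.005], [0.045, 0.999, 0.0], [0.005, 0.0, -1.0]]
contact_force: [-8.3, -1.4, 2.6]
finger_gap: 85.6
```

play_rows:
  targets:
    - {"dx":-0.04,"dy":0,"dz":0,"roll":0}
    - {"dx":-0.08,"dy":0,"dz":0,"roll":0}
    - {"dx":-0.1,"dy":0,"dz":0,"roll":0}
    - {"dx":-0.1,"dy":0,"dz":0,"roll":0}
    - {"dx":-0.1,"dy":0,"dz":0,"roll":0}

```text
time_s: 10.45
ee_pos: [605.0, -21.7, 12.4]
eef_rot: [[-0.999, 0.044, -0.008], [0.044, 0.999, 0.0], [0.008, 0.0, -1.0]]
contact_force: [-9.7, -0.5, 4.6]
finger_gap: 85.5
```

```bash
python3 - <<'E'
from geo import *
F=[]
for i in range(5): F.append(observe()["contact_force"])
s=observe(); print(s["time_s"],np.round(s["ee_pos"],1),np.round(F,1).tolist(),np.round(s["moment"],2))
c=capture("top"); print(strip_fit(c)); F=observe()["contact_force"]; print(F)
E
```

```text
10.45 [605.  -21.7  12.4] [[-9.7, -0.5, 4.6], [-9.7, -0.5, 4.6], [-9.7, -0.5, 4.6], [-9.7, -0.5, 4.6], [-9.7, -0.5, 4.6]] [0.01 1.54 0.19]
[[ 619.11131062   80.62894823]
 [ 663.04839386   78.59547871]
 [ 647.27804292 -219.76751086]
 [ 603.46594083 -216.29044045]]
[-10.2379095   -1.27184043   4.61183121]
```

play_rows:
  targets:
    - {"dx":-0.03,"dy":0,"dz":0,"roll":0}
    - {"dx":-0.05,"dy":0,"dz":0,"roll":0}
    - {"dx":-0.05,"dy":0,"dz":0,"roll":0}

```text
time_s: 10.92
ee_pos: [605.1, -21.7, 12.3]
eef_rot: [[-0.999, 0.044, -0.009], [0.044, 0.999, 0.001], [0.009, 0.0, -1.0]]
contact_force: [-11.4, -1.3, 5.3]
finger_gap: 84.9
```

play_rows:
  targets:
    - {"dx":0.5,"dy":0,"dz":0,"roll":0}
    - {"dx":1.5,"dy":0,"dz":0,"roll":0}
    - {"dx":3,"dy":0,"dz":-0.2,"roll":0}
    - {"dx":3,"dy":-4,"dz":-0.2,"roll":-0.02}
    - {"dx":3,"dy":-8,"dz":-0.2,"roll":-0.03}
    - {"dx":3,"dy":-12,"dz":-0.1,"roll":-0.038}
    - {"dx":3,"dy":-15,"dz":0,"roll":-0.038}
    - {"dx":3,"dy":-16,"dz":0,"roll":-0.038}
    - {"dx":3,"dy":-16,"dz":0,"roll":-0.038}

```text
time_s: 12.05
ee_pos: [570.6, -180.5, 13.5]
eef_rot: [[-1.0, 0.01, 0.0], [0.01, 1.0, 0.0], [-0.0, 0.0, -1.0]]
contact_force: [0.6, -0.3, -0.2]
finger_gap: 85.5
```

```bash
python3 - <<'E'
from geo import *
s=observe(); print(s["time_s"],np.round(s["ee_pos"],1))
c=capture("top"); cv2.imwrite("pics/t3.png",cv2.resize(c["frame"][120:240,250:450],(800,480),interpolation=2)); print(strip_fit(c))
E
```

```text
12.05 [ 570.6 -180.5   13.5]
[[ 614.7057754    80.25264147]
 [ 660.37690958   78.67824924]
 [ 650.71990343 -160.09716451]
 [ 605.12298071 -157.32015449]]
```

View pics/t3.png

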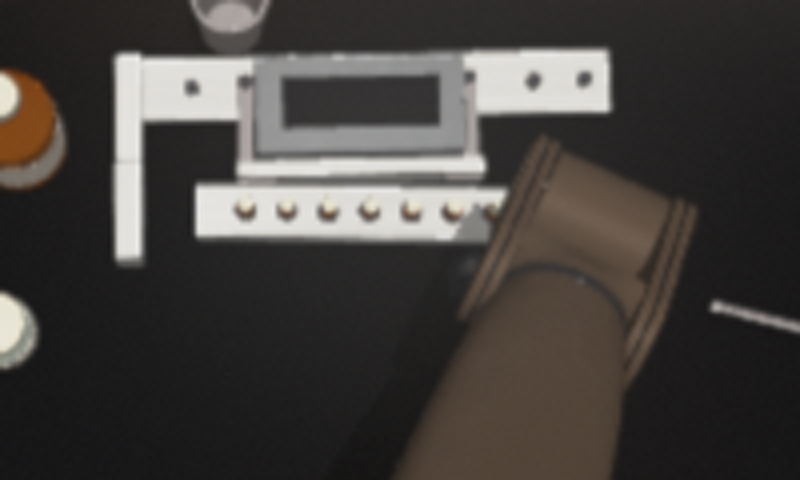

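The strip lies near the fence at A (crop (195,185)) and the gripper is at end B. Now pressing B.

play_rows:
  targets:
    - {"dx":-0.6,"dy":0,"dz":0,"roll":0}
    - {"dx":-1.2,"dy":0,"dz":0,"roll":0}
    - {"dx":-1.8,"dy":0.0,"dz":0,"roll":0}
    - {"dx":-2.2,"dy":0.0,"dz":0,"roll":0}
    - {"dx":-2.5,"dy":0,"dz":0,"roll":0}
    - {"dx":-2.65,"dy":0,"dz":0,"roll":0}
    - {"dx":-2.8,"dy":0,"dz":0,"roll":0}

```text
time_s: 13.02
ee_pos: [598.8, -180.7, 13.3]
eef_rot: [[-1.0, 0.009, -0.0], [0.009, 1.0, 0.0], [0.0, 0.0, -1.0]]
contact_force: [-0.9, -0.2, -0.1]
finger_gap: 85.3
```

play_rows:
  targets:
    - {"dx":-0.08,"dy":0,"dz":0,"roll":0}
    - {"dx":-0.16,"dy":0,"dz":0,"roll":0}
    - {"dx":-0.24,"dy":0,"dz":0,"roll":0}

```text
time_s: 13.4
ee_pos: [600.6, -180.7, 13.1]
eef_rot: [[-1.0, 0.008, -0.002], [0.008, 1.0, 0.0], [0.002, 0.0, -1.0]]
contact_force: [-1.8, -0.2, 0.2]
finger_gap: 85.7
```

play_rows:
  targets:
    - {"dx":-0.06,"dy":0,"dz":0,"roll":0}
    - {"dx":-0.12,"dy":0,"dz":0,"roll":0}

```text
time_s: 13.65
ee_pos: [602.2, -180.7, 13.2]
eef_rot: [[-1.0, 0.009, -0.001], [0.009, 1.0, 0.0], [0.001, 0.0, -1.0]]
contact_force: [-2.1, -0.6, -0.1]
finger_gap: 85.3
```

play_rows:
  targets:
    - {"dx":-0.05,"dy":0,"dz":0,"roll":0}
    - {"dx":-0.1,"dy":0,"dz":0,"roll":0}

```text
time_s: 13.9
ee_pos: [603.4, -180.7, 13.2]
eef_rot: [[-1.0, 0.009, -0.0], [0.009, 1.0, -0.0], [0.0, -0.0, -1.0]]
contact_force: [-1.5, -0.6, 1.0]
finger_gap: 85.5
```

play_rows:
  targets:
    - {"dx":-0.05,"dy":0,"dz":0,"roll":0}
    - {"dx":-0.1,"dy":0,"dz":0,"roll":0}

```text
time_s: 14.15
ee_pos: [604.4, -180.7, 13.2]
eef_rot: [[-1.0, 0.009, -0.0], [0.009, 1.0, 0.0], [0.0, 0.0, -1.0]]
contact_force: [-0.8, -0.3, -1.4]
finger_gap: 85.3
```

play_rows:
  targets:
    - {"dx":-0.05,"dy":0,"dz":0,"roll":0}
    - {"dx":-0.1,"dy":0,"dz":0,"roll":0}

```text
time_s: 14.4
ee_pos: [605.4, -180.7, 13.3]
eef_rot: [[-1.0, 0.009, -0.0], [0.009, 1.0, 0.0], [0.0, 0.0, -1.0]]
contact_force: [-0.9, -1.2, -1.0]
finger_gap: 85.4
```

play_rows:
  targets:
    - {"dx":-0.05,"dy":0,"dz":0,"roll":0}
    - {"dx":-0.1,"dy":0,"dz":0,"roll":0}

```text
time_s: 14.65
ee_pos: [606.4, -180.7, 13.3]
eef_rot: [[-1.0, 0.009, -0.0], [0.009, 1.0, 0.0], [0.0, 0.0, -1.0]]
contact_force: [-1.9, -0.7, -0.9]
finger_gap: 85.8
```

play_rows:
  targets:
    - {"dx":-0.05,"dy":0,"dz":0,"roll":0}
    - {"dx":-0.1,"dy":0,"dz":0,"roll":0}

```text
time_s: 14.9
ee_pos: [606.8, -180.7, 13.2]
eef_rot: [[-1.0, 0.008, -0.002], [0.008, 1.0, 0.0], [0.002, 0.0, -1.0]]
contact_force: [-3.9, -1.3, 0.6]
finger_gap: 85.4
```

play_rows:
  targets:
    - {"dx":-0.05,"dy":0,"dz":0,"roll":0}
    - {"dx":-0.08,"dy":0,"dz":0,"roll":0}

```text
time_s: 15.15
ee_pos: [607.0, -180.7, 13.1]
eef_rot: [[-1.0, 0.008, -0.003], [0.008, 1.0, 0.0], [0.003, 0.0, -1.0]]
contact_force: [-6.5, -0.5, 1.4]
finger_gap: 85.5
```

play_rows:
  targets:
    - {"dx":-0.05,"dy":0,"dz":0,"roll":0}
    - {"dx":-0.08,"dy":0,"dz":0,"roll":0}

```text
time_s: 15.4
ee_pos: [607.1, -180.7, 13.0]
eef_rot: [[-1.0, 0.007, -0.005], [0.007, 1.0, 0.001], [0.005, 0.001, -1.0]]
contact_force: [-7.2, -0.8, 3.3]
finger_gap: 85.5
```

play_rows:
  targets:
    - {"dx":-0.05,"dy":0,"dz":0,"roll":0}
    - {"dx":-0.1,"dy":0,"dz":0,"roll":0}
    - {"dx":-0.12,"dy":0,"dz":0,"roll":0}
    - {"dx":-0.12,"dy":0,"dz":0,"roll":0}

```text
time_s: 15.9
ee_pos: [607.3, -180.6, 12.9]
eef_rot: [[-1.0, 0.006, -0.008], [0.006, 1.0, 0.001], [0.008, 0.001, -1.0]]
contact_force: [-10.3, -1.0, 4.4]
finger_gap: 85.3
```

play_rows:
  targets:
    - {"dx":-0.04,"dy":0,"dz":0,"roll":0}
    - {"dx":-0.06,"dy":0,"dz":0,"roll":0}
    - {"dx":-0.06,"dy":0,"dz":0,"roll":0}

```text
time_s: 16.27
ee_pos: [607.3, -180.7, 12.8]
eef_rot: [[-1.0, 0.006, -0.01], [0.006, 1.0, 0.001], [0.01, 0.001, -1.0]]
contact_force: [-12.5, -1.2, 6.0]
finger_gap: 85.5
```

play_rows:
  targets:
    - {"dx":0.5,"dy":0,"dz":0,"roll":0}
    - {"dx":1.5,"dy":0,"dz":0,"roll":0}
    - {"dx":3,"dy":0,"dz":0,"roll":0}
    - {"dx":3.5,"dy":0,"dz":-4,"roll":0}
    - {"dx":3.5,"dy":-3,"dz":-7,"roll":0}
    - {"dx":3.5,"dy":-7.5,"dz":-7,"roll":0}
    - {"dx":2,"dy":-11.5,"dz":-7,"roll":0}
    - {"dx":-1,"dy":-11.5,"dz":-7,"roll":0}
    - {"dx":-2.5,"dy":-11.5,"dz":-7,"roll":0}
    - {"dx":-2.5,"dy":-11.5,"dz":-4,"roll":0}
    - {"dx":-2.5,"dy":-11.5,"dz":-2,"roll":0}
    - {"dx":-2.5,"dy":-11.5,"dz":-2,"roll":0}

```text
time_s: 17.77
ee_pos: [632.7, -294.3, 30.2]
eef_rot: [[-1.0, 0.008, -0.005], [0.008, 1.0, 0.003], [0.005, 0.003, -1.0]]
contact_force: [-0.5, -0.1, 0.1]
finger_gap: 85.3
```

```bash
python3 - <<'E'
from geo import *
s=observe(); print(s["time_s"],np.round(s["ee_pos"],1))
c=capture("top"); cv2.imwrite("pics/t4.png",cv2.resize(c["frame"][120:240,250:450],(800,480),interpolation=2)); print(strip_fit(c))
E
```

```text
17.775 [ 632.7 -294.3   30.2]
[[ 661.88636539   79.72845193]
 [ 661.09106891 -222.13757806]
 [ 611.36268857 -220.5626978 ]
 [ 612.18075436   79.64706312]]
```

View pics/t4.png

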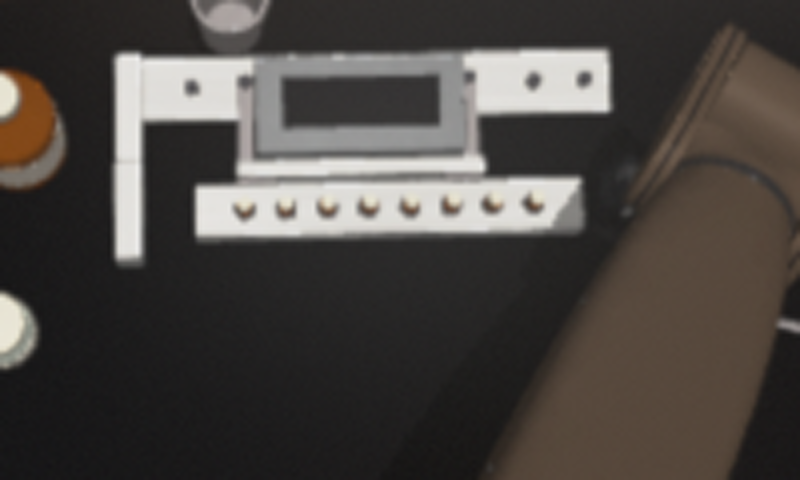

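play_rows:
  targets:
    - {"dx":-0.3,"dy":0,"dz":0.8,"roll":0}
    - {"dx":-0.4,"dy":0,"dz":1.5,"roll":0}
    - {"dx":-0.4,"dy":0,"dz":1.65,"roll":0}
    - {"dx":-0.4,"dy":0.5,"dz":1.65,"roll":0}
    - {"dx":-0.4,"dy":1.0,"dz":1.65,"roll":0}
    - {"dx":-0.4,"dy":1.4,"dz":1.65,"roll":0}
    - {"dx":-0.4,"dy":1.6,"dz":1.65,"roll":0}
    - {"dx":-0.4,"dy":1.8,"dz":1.65,"roll":0}
    - {"dx":-0.4,"dy":2.0,"dz":1.65,"roll":0}

```text
time_s: 19.0
ee_pos: [639.0, -276.0, 16.9]
eef_rot: [[-1.0, 0.009, 0.0], [0.009, 1.0, -0.0], [-0.0, -0.0, -1.0]]
contact_force: [-0.3, -0.8, 0.2]
finger_gap: 85.2
```

play_rows:
  targets:
    - {"dx":0,"dy":0.2,"dz":0,"roll":0}
    - {"dx":0,"dy":0.45,"dz":0,"roll":0}
    - {"dx":0,"dy":0.75,"dz":0,"roll":0}
    - {"dx":0,"dy":1.05,"dz":0,"roll":0}
    - {"dx":0,"dy":1.35,"dz":0,"roll":0}
    - {"dx":0,"dy":1.65,"dz":0,"roll":0}
    - {"dx":0,"dy":1.9,"dz":0,"roll":0}
    - {"dx":0,"dy":2.1,"dz":0,"roll":0}
    - {"dx":0,"dy":2.2,"dz":0,"roll":0}

```text
time_s: 20.12
ee_pos: [639.2, -254.0, 16.9]
eef_rot: [[-1.0, 0.009, 0.0], [0.009, 1.0, -0.0], [-0.0, -0.0, -1.0]]
contact_force: [0.3, -0.6, 1.1]
finger_gap: 85.1
```

```bash
python3 - <<'E'
from geo import *
s=observe(); print(s["time_s"],np.round(s["ee_pos"],1))
c=capture("top"); cv2.imwrite("pics/t5.png",cv2.resize(c["frame"][120:240,250:450],(800,480),interpolation=2)); print(strip_fit(c))
E
```

```text
20.125 [ 639.2 -254.    16.9]
[[ 662.28226996   77.06775225]
 [ 665.04597955 -206.10052828]
 [ 614.9982683  -205.19511372]
 [ 612.29465417   76.41109245]]
```

View pics/t5.png

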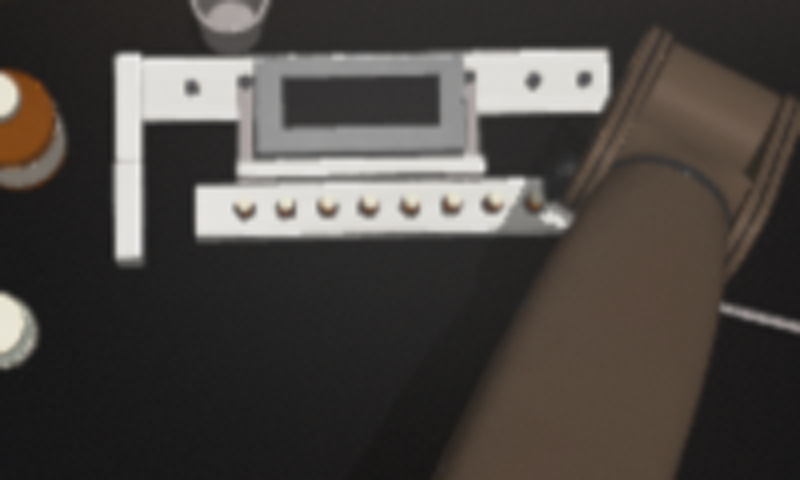

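The strip has not moved: A is still at crop column 195 although the finger should have reached it. So the open tips stand higher than I took them to be, with the nose length valid for shut fingers. I back off, close the fingers and come in lower.

play_rows:
  targets:
    - {"dx":0,"dy":-1,"dz":0,"roll":0}
    - {"dx":0.1,"dy":-2.5,"dz":0,"roll":0}
    - {"dx":0.2,"dy":-3.5,"dz":-0.8,"roll":0}
    - {"dx":0.2,"dy":-3.5,"dz":-1.8,"roll":0}
    - {"dx":0.2,"dy":-3.5,"dz":-1.8,"roll":0}

```text
time_s: 20.85
ee_pos: [637.7, -289.8, 36.7]
eef_rot: [[-1.0, 0.009, 0.003], [0.009, 1.0, -0.002], [-0.003, -0.001, -1.0]]
contact_force: [0.4, 0.3, 0.2]
finger_gap: 85.7
```

play_rows:
  targets:
    - {"dx":0,"dy":0,"dz":0,"roll":0}
    - {"dx":0,"dy":0,"dz":0,"roll":0}
    - {"dx":0,"dy":0,"dz":0,"roll":0}
    - {"dx":0,"dy":0,"dz":0,"roll":0}
    - {"dx":0,"dy":0,"dz":0,"roll":0}
    - {"dx":0,"dy":0,"dz":0,"roll":0}
    - {"dx":0,"dy":0,"dz":0,"roll":0}
  gripper: -1

```text
time_s: 21.72
ee_pos: [636.9, -289.1, 34.8]
eef_rot: [[-1.0, 0.009, 0.0], [0.009, 1.0, -0.0], [-0.0, -0.0, -1.0]]
contact_force: [0.1, -0.4, -0.2]
finger_gap: 0.1
```

play_rows:
  targets:
    - {"dx":0,"dy":0,"dz":0.3,"roll":0}
    - {"dx":0,"dy":0,"dz":0.6,"roll":0}
    - {"dx":0,"dy":0,"dz":0.9,"roll":0}
    - {"dx":0,"dy":0,"dz":0.9,"roll":0}

```text
time_s: 22.22
ee_pos: [636.5, -288.8, 25.2]
eef_rot: [[-1.0, 0.009, -0.001], [0.009, 1.0, 0.001], [0.001, 0.001, -1.0]]
contact_force: [-0.8, 0.0, -0.8]
finger_gap: 0.2
```

```bash
python3 - <<'E'
from geo import *
s=observe(); print(s["time_s"],np.round(s["ee_pos"],1),s["contact_force"],s["finger_gap"])
c=capture("scene"); f=200/np.tan(np.radians(c["vertical_fov"])/2)
def pr(P):
    v=np.array(c["attitude"]).T@(np.array(P)-c["eye"]); return np.array([v[0]/v[2]*f+c["cx"],v[1]/v[2]*f+c["cy"]])
p=s["ee_pos"]; o=np.round(pr(p)).astype(int)-[50,38]
im=cv2.resize(c["frame"][o[1]:o[1]+75,o[0]:o[0]+100],(800,600),interpolation=2); cv2.imwrite("pics/s6.png",im)
for z in(0,5,15,25): print(z,np.round((pr([p[0],p[1],z])-o)*8))
E
```

```text
22.225 [ 636.5 -288.8   25.2] [-0.7915376   0.02824509 -0.7937027 ] 0.21399174931477374
0 [413. 334.]
5 [411. 328.]
15 [408. 317.]
25 [404. 306.]
```

View pics/s6.png

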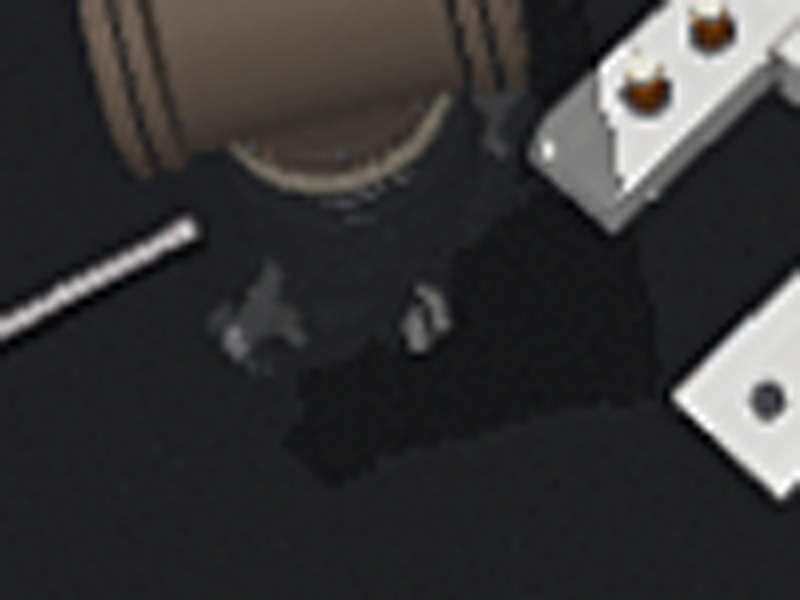

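The shut fingertips end near (425,350) in the crop, which does not settle their height. I go down by feel.

play_rows:
  targets:
    - {"dx":0,"dy":0,"dz":0.15,"roll":0}
    - {"dx":0,"dy":0,"dz":0.3,"roll":0}
    - {"dx":0,"dy":0,"dz":0.45,"roll":0}
    - {"dx":0,"dy":0,"dz":0.5,"roll":0}

```text
time_s: 22.78
ee_pos: [636.8, -288.9, 20.6]
eef_rot: [[-1.0, 0.009, -0.0], [0.009, 1.0, 0.0], [0.0, 0.0, -1.0]]
contact_force: [-0.3, -0.7, 0.1]
finger_gap: 0.1
```

play_rows:
  targets:
    - {"dx":0,"dy":0,"dz":0.15,"roll":0}
    - {"dx":0,"dy":0,"dz":0.3,"roll":0}
    - {"dx":0,"dy":0,"dz":0.4,"roll":0}
    - {"dx":0,"dy":0,"dz":0.4,"roll":0}

```text
time_s: 23.28
ee_pos: [636.8, -289.0, 16.6]
eef_rot: [[-1.0, 0.009, -0.0], [0.009, 1.0, 0.0], [0.0, 0.0, -1.0]]
contact_force: [0.8, -1.0, -0.4]
finger_gap: 0.1
```

play_rows:
  targets:
    - {"dx":0,"dy":1,"dz":0.1,"roll":0}
    - {"dx":0,"dy":2,"dz":0.25,"roll":0}
    - {"dx":0,"dy":3,"dz":0.25,"roll":0}
    - {"dx":0,"dy":4,"dz":0.25,"roll":0}
    - {"dx":0,"dy":4.5,"dz":0.25,"roll":0}
    - {"dx":0,"dy":4.8,"dz":0.25,"roll":0}
    - {"dx":0,"dy":5.1,"dz":0.25,"roll":0}
    - {"dx":0,"dy":5.4,"dz":0.25,"roll":0}
    - {"dx":0,"dy":5.7,"dz":0.25,"roll":0}
    - {"dx":0,"dy":6.0,"dz":0.25,"roll":0}
    - {"dx":0,"dy":6.3,"dz":0.25,"roll":0}
    - {"dx":0,"dy":6.6,"dz":0.25,"roll":0}

```text
time_s: 24.78
ee_pos: [637.4, -223.2, 14.3]
eef_rot: [[-1.0, 0.009, 0.0], [0.009, 1.0, -0.0], [-0.0, -0.0, -1.0]]
contact_force: [0.4, -1.9, -1.5]
finger_gap: -0.0
```

play_rows:
  targets:
    - {"dx":0,"dy":0.3,"dz":0,"roll":0}
    - {"dx":0,"dy":0.6,"dz":0,"roll":0}
    - {"dx":0,"dy":0.9,"dz":0,"roll":0}
    - {"dx":0,"dy":1.0,"dz":0,"roll":0}

```text
time_s: 25.28
ee_pos: [637.5, -212.8, 14.3]
eef_rot: [[-1.0, 0.009, -0.0], [0.009, 1.0, 0.0], [0.0, 0.0, -1.0]]
contact_force: [-1.2, -2.7, -1.1]
finger_gap: 0.1
```

```bash
python3 - <<'E'
from geo import *
s=observe(); print(s["time_s"],np.round(s["ee_pos"],1))
c=capture("top"); cv2.imwrite("pics/t7.png",cv2.resize(c["frame"][120:240,250:450],(800,480),interpolation=2)); print(strip_fit(c))
E
```

```text
25.275 [ 637.5 -212.8   14.3]
[[ 663.87068954   97.28273625]
 [ 657.122697   -160.27140312]
 [ 609.68843943 -158.02754981]
 [ 616.3915763    98.17761617]]
```

View pics/t7.png

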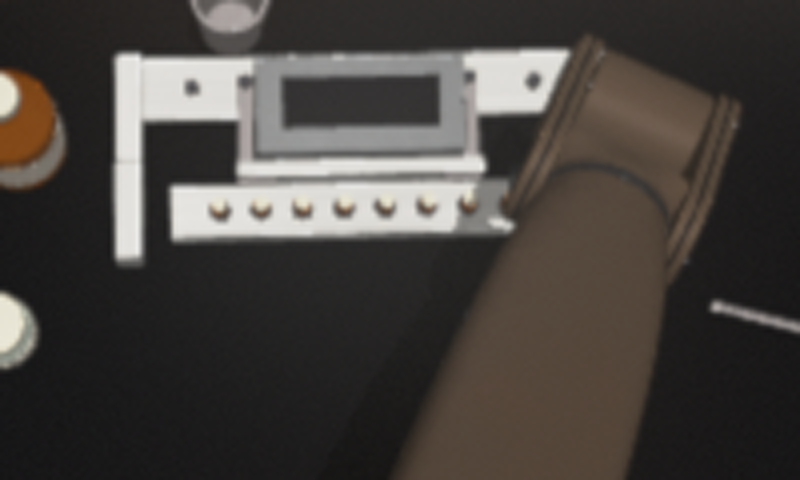

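The strip slides along the rail: end A is at crop column 170 with the stop at 143, so about 20 mm remain, and it is still parallel.

play_rows:
  targets:
    - {"dx":0,"dy":0.25,"dz":0,"roll":0}
    - {"dx":0,"dy":0.5,"dz":0,"roll":0}
    - {"dx":0,"dy":0.75,"dz":0,"roll":0}
    - {"dx":0,"dy":1.0,"dz":0,"roll":0}
    - {"dx":0,"dy":1.2,"dz":0,"roll":0}
    - {"dx":0,"dy":1.35,"dz":0,"roll":0}
    - {"dx":0,"dy":1.45,"dz":0,"roll":0}

```text
time_s: 26.25
ee_pos: [637.6, -198.5, 14.3]
eef_rot: [[-1.0, 0.009, -0.0], [0.009, 1.0, -0.0], [0.0, -0.0, -1.0]]
contact_force: [0.1, -1.9, -1.2]
finger_gap: 0.1
```

play_rows:
  targets:
    - {"dx":0,"dy":0.08,"dz":0,"roll":0}
    - {"dx":0,"dy":0.16,"dz":0,"roll":0}
    - {"dx":0,"dy":0.24,"dz":0,"roll":0}

```text
time_s: 26.62
ee_pos: [637.7, -196.1, 14.4]
eef_rot: [[-1.0, 0.009, 0.0], [0.009, 1.0, -0.0], [-0.0, -0.0, -1.0]]
contact_force: [-0.7, -2.7, -0.9]
finger_gap: -0.0
```

play_rows:
  targets:
    - {"dx":0,"dy":0.06,"dz":0,"roll":0}
    - {"dx":0,"dy":0.12,"dz":0,"roll":0}

```text
time_s: 26.88
ee_pos: [637.7, -194.9, 14.3]
eef_rot: [[-1.0, 0.009, -0.0], [0.009, 1.0, -0.0], [0.0, -0.0, -1.0]]
contact_force: [-1.2, -2.6, 0.6]
finger_gap: 0.2
```

play_rows:
  targets:
    - {"dx":0,"dy":0.05,"dz":0,"roll":0}
    - {"dx":0,"dy":0.1,"dz":0,"roll":0}

```text
time_s: 27.12
ee_pos: [637.7, -193.9, 14.3]
eef_rot: [[-1.0, 0.009, -0.0], [0.009, 1.0, -0.0], [0.0, -0.0, -1.0]]
contact_force: [-0.2, -2.0, -0.3]
finger_gap: 0.0
```

play_rows:
  targets:
    - {"dx":0,"dy":0.05,"dz":0,"roll":0}
    - {"dx":0,"dy":0.1,"dz":0,"roll":0}

```text
time_s: 27.38
ee_pos: [637.7, -192.9, 14.3]
eef_rot: [[-1.0, 0.009, -0.0], [0.009, 1.0, -0.0], [0.0, -0.0, -1.0]]
contact_force: [-0.1, -2.6, -0.2]
finger_gap: -0.5
```

play_rows:
  targets:
    - {"dx":0,"dy":0.05,"dz":0,"roll":0}
    - {"dx":0,"dy":0.1,"dz":0,"roll":0}

```text
time_s: 27.62
ee_pos: [637.7, -191.9, 14.4]
eef_rot: [[-1.0, 0.009, 0.0], [0.009, 1.0, -0.0], [-0.0, -0.0, -1.0]]
contact_force: [-1.2, -2.8, 0.2]
finger_gap: 0.2
```

play_rows:
  targets:
    - {"dx":0,"dy":0.04,"dz":0,"roll":0}
    - {"dx":0,"dy":0.08,"dz":0,"roll":0}

```text
time_s: 27.88
ee_pos: [637.7, -191.1, 14.3]
eef_rot: [[-1.0, 0.009, -0.0], [0.009, 1.0, -0.0], [0.0, -0.0, -1.0]]
contact_force: [0.6, -1.3, -0.7]
finger_gap: 0.0
```

play_rows:
  targets:
    - {"dx":0,"dy":0.04,"dz":0,"roll":0}
    - {"dx":0,"dy":0.08,"dz":0,"roll":0}

```text
time_s: 28.12
ee_pos: [637.7, -190.3, 14.4]
eef_rot: [[-1.0, 0.009, 0.0], [0.009, 1.0, -0.0], [-0.0, -0.0, -1.0]]
contact_force: [-1.3, -2.2, -0.7]
finger_gap: 0.2
```

play_rows:
  targets:
    - {"dx":0,"dy":0.04,"dz":0,"roll":0}
    - {"dx":0,"dy":0.08,"dz":0,"roll":0}

```text
time_s: 28.38
ee_pos: [637.7, -190.2, 14.4]
eef_rot: [[-1.0, 0.009, 0.0], [0.009, 1.0, -0.001], [-0.0, -0.001, -1.0]]
contact_force: [-0.2, -4.8, -0.6]
finger_gap: -0.3
```

play_rows:
  targets:
    - {"dx":0,"dy":0.03,"dz":0,"roll":0}
    - {"dx":0,"dy":0.06,"dz":0,"roll":0}

```text
time_s: 28.62
ee_pos: [637.7, -190.2, 14.4]
eef_rot: [[-1.0, 0.008, 0.0], [0.008, 1.0, -0.002], [-0.0, -0.002, -1.0]]
contact_force: [-0.2, -6.2, -1.0]
finger_gap: 0.1
```

Contact with the stop. Now up to about 11 N.

play_rows:
  targets:
    - {"dx":0,"dy":0.04,"dz":0,"roll":0}
    - {"dx":0,"dy":0.08,"dz":0,"roll":0}
    - {"dx":0,"dy":0.08,"dz":0,"roll":0}

```text
time_s: 29.0
ee_pos: [637.7, -190.1, 14.4]
eef_rot: [[-1.0, 0.008, 0.001], [0.008, 1.0, -0.003], [-0.001, -0.003, -1.0]]
contact_force: [-1.2, -6.8, -1.9]
finger_gap: -0.4
```

play_rows:
  targets:
    - {"dx":0,"dy":0.04,"dz":0,"roll":0}
    - {"dx":0,"dy":0.06,"dz":0,"roll":0}
    - {"dx":0,"dy":0.06,"dz":0,"roll":0}

```text
time_s: 29.38
ee_pos: [637.7, -190.1, 14.4]
eef_rot: [[-1.0, 0.008, 0.001], [0.008, 1.0, -0.004], [-0.001, -0.004, -1.0]]
contact_force: [-1.5, -10.1, -2.2]
finger_gap: -0.1
```

play_rows:
  targets:
    - {"dx":0,"dy":0.04,"dz":0,"roll":0}
    - {"dx":0,"dy":0.06,"dz":0,"roll":0}
    - {"dx":0,"dy":0.06,"dz":0,"roll":0}

```text
time_s: 29.75
ee_pos: [637.8, -190.1, 14.5]
eef_rot: [[-1.0, 0.008, 0.001], [0.008, 1.0, -0.005], [-0.001, -0.005, -1.0]]
contact_force: [-1.2, -10.4, -2.6]
finger_gap: 0.4
```

play_rows:
  targets:
    - {"dx":0,"dy":-0.3,"dz":0,"roll":0}
    - {"dx":0,"dy":-1,"dz":0,"roll":0}
    - {"dx":0,"dy":-3,"dz":0,"roll":0}
    - {"dx":0,"dy":-6,"dz":-1,"roll":0}
    - {"dx":0,"dy":-9,"dz":-5,"roll":0}
    - {"dx":0,"dy":-10,"dz":-10,"roll":0}
    - {"dx":4,"dy":-11,"dz":-14,"roll":0}
    - {"dx":8,"dy":-12,"dz":-16,"roll":0}
    - {"dx":12,"dy":-12,"dz":-16,"roll":0}
    - {"dx":12,"dy":-12,"dz":-16,"roll":0}

```text
time_s: 31.0
ee_pos: [514.6, -306.4, 174.4]
eef_rot: [[-1.0, 0.011, -0.0], [0.011, 1.0, 0.001], [0.0, 0.001, -1.0]]
contact_force: [-0.5, 0.4, 0.1]
finger_gap: 0.0
```

```bash
python3 - <<'E'
from geo import *
s=observe(); print(s["time_s"],np.round(s["ee_pos"],1),np.round(s["contact_force"],1))
capture("scene"); c=capture("top"); cv2.imwrite("pics/t8.png",cv2.resize(c["frame"][130:210,260:420],(800,400),interpolation=2)); print(strip_fit(c))
E
```

```text
31.0 [ 514.6 -306.4  174.4] [-0.5  0.4  0.1]
[[ 657.90974362  123.11034123]
 [ 658.13612636 -172.63004431]
 [ 614.2527241  -171.62202199]
 [ 614.0557627   122.68628595]]
```

View pics/t8.png

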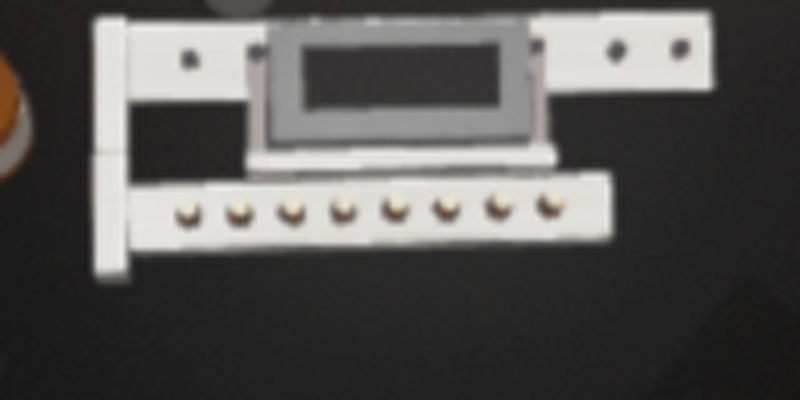

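The strip is against the stop at column 130 and along the fence, but it may be tilted a fraction of a degree. I fit the edges to sub-pixel accuracy.

```bash
cat > ed.py <<'E'
from geo import *
def edge(g,u0,u1,v0,v1,s):   # extremal signed vertical gradient per column, line fit -> [slope,v at u=330]
    U=np.arange(u0,u1); V=[]
    for u in U:
        d=s*np.gradient(g[v0:v1,u].astype(float)); k=int(np.argmax(d)); k=min(max(k,1),len(d)-2)
        a,b,e=d[k-1:k+2]; V.append(v0+k+.5*(a-e)/(a-2*b+e-1e-9))
    V=np.array(V); m=np.ones(len(U),bool)
    for _ in range(4):
        p=np.polyfit(U[m]-330,V[m],1); r=V-np.polyval(p,U-330); m=abs(r)<max(.15,1.5*np.std(r[m]))
    return np.round([np.degrees(np.arctan(p[0])),p[1],np.std(r[m])],2)
E
python3 - <<'E'
from ed import *
c=capture("top"); g=cv2.cvtColor(c["frame"],6)
t4=cv2.cvtColor(cv2.resize(cv2.imread("pics/t4.png"),(200,120),interpolation=3),6)
G=np.zeros((400,640),np.uint8); G[120:240,250:450]=t4
t3=None
for n,q,a,b in (("before slide",G,302,385),("now",g,290,378)):
    print(n,"strip near edge",edge(q,a,b,172,187,-1),"fence top back edge",edge(q,312,368,155,163,1),"foot far",edge(q,290,310,130,138,1))
    print("  foot near edge R",edge(q,372,400,143,152,-1), "foot far whole",edge(q,372,400,129,138,1))
    print(" profile cols 320,360", [q[150:184,u].tolist() for u in (320,362)])
E
```

```text
before slide strip near edge [-9.700e-01  1.784e+02  9.000e-02] fence top back edge [-9.5000e-01  1.5948e+02  5.0000e-02] foot far [6.7000e-01 1.3428e+02 3.0000e-02]
  foot near edge R [-7.700e-01  1.485e+02  6.000e-02] foot far whole [-6.5000e-01  1.3261e+02  8.0000e-02]
 profile cols 320,360 [[113, 120, 137, 149, 151, 150, 151, 136, 107, 135, 196, 223, 227, 203, 130, 148, 201, 221, 223, 222, 213, 183, 125, 95, 140, 200, 222, 222, 196, 111, 55, 40, 39, 40], [148, 149, 149, 148, 148, 147, 134, 106, 112, 170, 218, 226, 207, 148, 143, 175, 216, 221, 217, 207, 181, 124, 87, 129, 192, 218, 219, 196, 114, 65, 45, 43, 42, 42]]
now strip near edge [-1.5700e+00  1.7876e+02  1.1000e-01] fence top back edge [-8.4000e-01  1.5941e+02  5.0000e-02] foot far [6.3000e-01 1.3426e+02 3.0000e-02]
  foot near edge R [-7.600e-01  1.485e+02  6.000e-02] foot far whole [-6.3000e-01  1.3259e+02  7.0000e-02]
 profile cols 320,360 [[113, 120, 137, 150, 151, 151, 150, 138, 105, 134, 199, 223, 227, 208, 120, 123, 173, 220, 221, 220, 212, 173, 128, 116, 156, 209, 219, 216, 189, 104, 63, 42, 40, 41], [147, 149, 149, 148, 148, 147, 135, 104, 109, 170, 220, 225, 210, 143, 142, 173, 218, 220, 221, 221, 211, 185, 187, 212, 222, 222, 220, 201, 111, 64, 45, 40, 41, 41]]
```

The slide turned the strip about 0.6°: B is on its pad, A is roughly 1.5 mm off. I press A home again, then re-seat gently on the stop with the push line on the near side, so the torque keeps A on its pad.

play_rows:
  targets:
    - {"dx":0,"dy":4,"dz":0,"roll":0}
    - {"dx":-1,"dy":9,"dz":0,"roll":0}
    - {"dx":-2,"dy":15,"dz":0,"roll":0}
    - {"dx":-3,"dy":21,"dz":0,"roll":0}
    - {"dx":-4,"dy":27,"dz":1,"roll":0}
    - {"dx":-5,"dy":32,"dz":4,"roll":0}
    - {"dx":-5.5,"dy":34.1,"dz":8,"roll":0}
    - {"dx":-5.5,"dy":34.1,"dz":12,"roll":0}
    - {"dx":-5.5,"dy":34.1,"dz":15,"roll":0}
    - {"dx":-5.5,"dy":34.1,"dz":15,"roll":0}

```text
time_s: 32.45
ee_pos: [572.9, 35.6, 21.2]
eef_rot: [[-1.0, 0.008, -0.007], [0.008, 1.0, 0.001], [0.007, 0.001, -1.0]]
contact_force: [-0.4, -0.4, 0.8]
finger_gap: -0.3
```

play_rows:
  targets:
    - {"dx":0,"dy":-0.3,"dz":0,"roll":0}
    - {"dx":-0.5,"dy":-0.3,"dz":0.2,"roll":0}
    - {"dx":-1.2,"dy":-0.3,"dz":0.5,"roll":0}
    - {"dx":-1.8,"dy":-0.3,"dz":0.6,"roll":0}
    - {"dx":-2.2,"dy":-0.3,"dz":0.6,"roll":0}
    - {"dx":-2.5,"dy":-0.3,"dz":0.6,"roll":0}
    - {"dx":-2.6,"dy":-0.3,"dz":0.6,"roll":0}

```text
time_s: 33.33
ee_pos: [600.8, 31.4, 18.3]
eef_rot: [[-1.0, 0.009, -0.0], [0.009, 1.0, 0.0], [0.0, 0.0, -1.0]]
contact_force: [0.5, 0.2, 0.5]
finger_gap: -0.1
```

play_rows:
  targets:
    - {"dx":-0.08,"dy":0,"dz":0.2,"roll":0}
    - {"dx":-0.16,"dy":0,"dz":0.4,"roll":0}
    - {"dx":-0.24,"dy":0,"dz":0.4,"roll":0}
    - {"dx":-0.3,"dy":0,"dz":0.4,"roll":0}

```text
time_s: 33.83
ee_pos: [603.7, 31.4, 14.3]
eef_rot: [[-1.0, 0.009, -0.0], [0.009, 1.0, -0.0], [0.0, -0.0, -1.0]]
contact_force: [-0.7, 0.2, 0.2]
finger_gap: 0.2
```

play_rows:
  targets:
    - {"dx":-0.05,"dy":0,"dz":0,"roll":0}
    - {"dx":-0.1,"dy":0,"dz":0,"roll":0}

```text
time_s: 34.08
ee_pos: [604.7, 31.3, 14.4]
eef_rot: [[-1.0, 0.009, 0.0], [0.009, 1.0, -0.0], [-0.0, -0.0, -1.0]]
contact_force: [-0.1, -0.0, 0.4]
finger_gap: 0.2
```

play_rows:
  targets:
    - {"dx":-0.05,"dy":0,"dz":0,"roll":0}
    - {"dx":-0.1,"dy":0,"dz":0,"roll":0}

```text
time_s: 34.33
ee_pos: [605.7, 31.4, 14.4]
eef_rot: [[-1.0, 0.009, 0.0], [0.009, 1.0, -0.0], [-0.0, -0.0, -1.0]]
contact_force: [-0.7, -0.4, 0.8]
finger_gap: 0.4
```

play_rows:
  targets:
    - {"dx":-0.05,"dy":0,"dz":0,"roll":0}
    - {"dx":-0.1,"dy":0,"dz":0,"roll":0}

```text
time_s: 34.58
ee_pos: [606.6, 31.4, 14.3]
eef_rot: [[-1.0, 0.009, -0.0], [0.009, 1.0, 0.0], [0.0, 0.0, -1.0]]
contact_force: [-1.3, -0.1, -0.1]
finger_gap: -0.1
```

play_rows:
  targets:
    - {"dx":-0.04,"dy":0,"dz":0,"roll":0}
    - {"dx":-0.08,"dy":0,"dz":0,"roll":0}

```text
time_s: 34.83
ee_pos: [606.8, 31.4, 14.1]
eef_rot: [[-1.0, 0.009, -0.002], [0.009, 1.0, 0.0], [0.002, 0.0, -1.0]]
contact_force: [-2.1, 0.2, 0.8]
finger_gap: 0.4
```

play_rows:
  targets:
    - {"dx":-0.04,"dy":0,"dz":0,"roll":0}
    - {"dx":-0.08,"dy":0,"dz":0,"roll":0}

```text
time_s: 35.08
ee_pos: [607.5, 31.5, 14.0]
eef_rot: [[-1.0, 0.009, -0.002], [0.009, 1.0, 0.0], [0.002, 0.0, -1.0]]
contact_force: [-3.1, 0.4, 1.4]
finger_gap: 0.2
```

play_rows:
  targets:
    - {"dx":-0.04,"dy":0,"dz":0,"roll":0}
    - {"dx":-0.08,"dy":0,"dz":0,"roll":0}

```text
time_s: 35.33
ee_pos: [607.5, 31.5, 13.9]
eef_rot: [[-1.0, 0.009, -0.004], [0.009, 1.0, 0.0], [0.004, 0.0, -1.0]]
contact_force: [-6.4, -0.2, 2.8]
finger_gap: 0.2
```

play_rows:
  targets:
    - {"dx":-0.05,"dy":0,"dz":0,"roll":0}
    - {"dx":-0.1,"dy":0,"dz":0,"roll":0}
    - {"dx":-0.13,"dy":0,"dz":0,"roll":0}
    - {"dx":-0.13,"dy":0,"dz":0,"roll":0}

```text
time_s: 35.83
ee_pos: [607.6, 31.6, 13.4]
eef_rot: [[-1.0, 0.008, -0.008], [0.008, 1.0, 0.0], [0.008, 0.0, -1.0]]
contact_force: [-8.4, 0.3, 3.8]
finger_gap: 0.4
```

```bash
python3 - <<'E'
from ed import *
c=capture("top"); g=cv2.cvtColor(c["frame"],6); cv2.imwrite("pics/full9.png",c["frame"])
print(observe()["contact_force"])
print("strip near edge L",edge(g,290,305,175,187,-1),"R",edge(g,345,378,172,187,-1))
E
```

```text
[-8.96573496 -0.7202515   3.9274999 ]
strip near edge L [-4.0170e+01  1.5322e+02  6.0000e-02] R [-1.0000e-02  1.7776e+02  6.0000e-02]
```

play_rows:
  targets:
    - {"dx":-0.04,"dy":0,"dz":0,"roll":0}
    - {"dx":-0.06,"dy":0,"dz":0,"roll":0}
    - {"dx":-0.06,"dy":0,"dz":0,"roll":0}

```text
time_s: 36.25
ee_pos: [607.5, 31.6, 13.3]
eef_rot: [[-1.0, 0.008, -0.009], [0.008, 1.0, 0.0], [0.009, 0.0, -1.0]]
contact_force: [-9.6, -0.4, 3.9]
finger_gap: -0.1
```

play_rows:
  targets:
    - {"dx":0.5,"dy":0,"dz":0,"roll":0}
    - {"dx":1.5,"dy":0,"dz":0,"roll":0}
    - {"dx":3.5,"dy":0,"dz":-2,"roll":0}
    - {"dx":5,"dy":-4,"dz":-6,"roll":0}
    - {"dx":5,"dy":-9,"dz":-9,"roll":0}
    - {"dx":5,"dy":-15,"dz":-9,"roll":0}
    - {"dx":5,"dy":-21,"dz":-9,"roll":0}
    - {"dx":4,"dy":-25,"dz":-9,"roll":0}
    - {"dx":1,"dy":-25,"dz":-9,"roll":0}
    - {"dx":-2.0,"dy":-25,"dz":-8,"roll":0}
    - {"dx":-2.0,"dy":-25,"dz":-5,"roll":0}
    - {"dx":-2.0,"dy":-25,"dz":-4,"roll":0}

```text
time_s: 37.75
ee_pos: [627.7, -218.3, 52.2]
eef_rot: [[-1.0, 0.009, -0.002], [0.009, 1.0, 0.001], [0.002, 0.001, -1.0]]
contact_force: [-0.2, -0.3, -0.4]
finger_gap: -0.4
```

```bash
python3 - <<'E'
from ed import *
c=capture("top"); g=cv2.cvtColor(c["frame"],6); cv2.imwrite("pics/full10.png",c["frame"])
s=observe(); print(s["time_s"],s["ee_pos"],s["contact_force"])
print("strip near edge",edge(g,290,374,172,187,-1),"fence",edge(g,312,368,155,163,1))
print("stop gap rows", [g[r,280:294].tolist() for r in (170,175)])
cv2.imwrite("pics/t10.png",cv2.resize(c["frame"][130:210,260:420],(800,400),interpolation=2))
E
```

```text
37.8 [ 627.1445053  -218.09139739   51.42255972] [-0.54966941 -0.5226848  -0.68785678]
strip near edge [-1.2100e+00  1.7839e+02  1.5000e-01] fence [-8.7000e-01  1.5943e+02  5.0000e-02]
stop gap rows [[223, 225, 225, 226, 230, 221, 225, 228, 228, 228, 228, 228, 228, 228], [224, 225, 225, 227, 229, 192, 220, 228, 228, 228, 228, 227, 227, 227]]
```

View pics/t10.png

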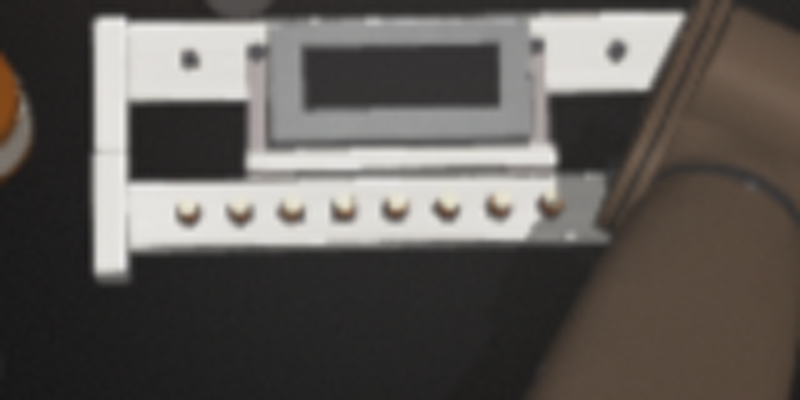

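A is back on its pad: the near edge is at 178.39 px, as before the slide. Last, the press on the stop, pushing on the near side of the end.

play_rows:
  targets:
    - {"dx":0,"dy":0,"dz":1,"roll":0}
    - {"dx":0,"dy":0,"dz":2.2,"roll":0}
    - {"dx":0,"dy":0,"dz":3.3,"roll":0}
    - {"dx":0,"dy":0,"dz":3.8,"roll":0}
    - {"dx":0,"dy":0.5,"dz":3.8,"roll":0}
    - {"dx":0,"dy":1.2,"dz":3.8,"roll":0}
    - {"dx":0,"dy":1.8,"dz":3.8,"roll":0}
    - {"dx":0,"dy":2.2,"dz":3.8,"roll":0}
    - {"dx":0,"dy":2.4,"dz":3.8,"roll":0}
    - {"dx":0,"dy":2.5,"dz":3.8,"roll":0}

```text
time_s: 39.05
ee_pos: [629.0, -193.8, 16.4]
eef_rot: [[-1.0, 0.009, 0.0], [0.009, 1.0, -0.0], [-0.0, -0.0, -1.0]]
contact_force: [-0.6, 0.3, -0.2]
finger_gap: -0.1
```

play_rows:
  targets:
    - {"dx":0,"dy":0.05,"dz":0,"roll":0}
    - {"dx":0,"dy":0.1,"dz":0,"roll":0}

```text
time_s: 39.3
ee_pos: [629.0, -193.0, 16.3]
eef_rot: [[-1.0, 0.009, -0.0], [0.009, 1.0, -0.0], [0.0, -0.0, -1.0]]
contact_force: [-0.2, -0.5, -0.7]
finger_gap: 0.1
```

play_rows:
  targets:
    - {"dx":0,"dy":0.05,"dz":0,"roll":0}
    - {"dx":0,"dy":0.1,"dz":0,"roll":0}

```text
time_s: 39.55
ee_pos: [629.0, -191.9, 16.3]
eef_rot: [[-1.0, 0.009, 0.0], [0.009, 1.0, -0.0], [-0.0, -0.0, -1.0]]
contact_force: [-0.2, -0.1, 1.0]
finger_gap: 0.3
```

play_rows:
  targets:
    - {"dx":0,"dy":0.05,"dz":0,"roll":0}
    - {"dx":0,"dy":0.1,"dz":0,"roll":0}

```text
time_s: 39.8
ee_pos: [629.0, -190.8, 16.3]
eef_rot: [[-1.0, 0.009, -0.0], [0.009, 1.0, 0.0], [0.0, 0.0, -1.0]]
contact_force: [1.2, 0.4, 0.8]
finger_gap: 0.0
```

play_rows:
  targets:
    - {"dx":0,"dy":0.04,"dz":0,"roll":0}
    - {"dx":0,"dy":0.08,"dz":0,"roll":0}
    - {"dx":0,"dy":0.08,"dz":0,"roll":0}

```text
time_s: 40.17
ee_pos: [629.0, -190.4, 16.4]
eef_rot: [[-1.0, 0.009, 0.0], [0.009, 1.0, -0.001], [-0.0, -0.001, -1.0]]
contact_force: [-0.1, -1.0, 0.3]
finger_gap: -0.0
```

play_rows:
  targets:
    - {"dx":0,"dy":0.05,"dz":0,"roll":0}
    - {"dx":0,"dy":0.08,"dz":0,"roll":0}
    - {"dx":0,"dy":0.08,"dz":0,"roll":0}

```text
time_s: 40.55
ee_pos: [629.1, -190.1, 16.4]
eef_rot: [[-1.0, 0.009, 0.0], [0.009, 1.0, -0.001], [-0.0, -0.001, -1.0]]
contact_force: [-0.0, -5.3, -1.8]
finger_gap: 0.2
```

play_rows:
  targets:
    - {"dx":0,"dy":0.05,"dz":0,"roll":0}
    - {"dx":0,"dy":0.08,"dz":0,"roll":0}
    - {"dx":0,"dy":0.08,"dz":0,"roll":0}

```text
time_s: 40.92
ee_pos: [629.0, -190.0, 16.4]
eef_rot: [[-1.0, 0.008, 0.001], [0.008, 1.0, -0.003], [-0.001, -0.003, -1.0]]
contact_force: [-0.7, -7.8, -2.1]
finger_gap: -0.3
```

play_rows:
  targets:
    - {"dx":0,"dy":0.05,"dz":0,"roll":0}
    - {"dx":0,"dy":0.1,"dz":0,"roll":0}
    - {"dx":0,"dy":0.1,"dz":0,"roll":0}

```text
time_s: 41.3
ee_pos: [629.1, -189.9, 16.5]
eef_rot: [[-1.0, 0.008, 0.001], [0.008, 1.0, -0.004], [-0.001, -0.004, -1.0]]
contact_force: [-2.0, -9.3, -2.3]
finger_gap: -0.1
```

play_rows:
  targets:
    - {"dx":0,"dy":-0.3,"dz":0,"roll":0}
    - {"dx":0,"dy":-1,"dz":0,"roll":0}
    - {"dx":0,"dy":-3,"dz":0,"roll":0}
    - {"dx":0,"dy":-6,"dz":-1,"roll":0}
    - {"dx":0,"dy":-9,"dz":-5,"roll":0}
    - {"dx":0,"dy":-10,"dz":-10,"roll":0}
    - {"dx":4,"dy":-12,"dz":-14,"roll":0}
    - {"dx":8,"dy":-15,"dz":-16,"roll":0}
    - {"dx":11,"dy":-15,"dz":-16,"roll":0}
    - {"dx":11,"dy":-15,"dz":-16,"roll":0}

```text
time_s: 42.55
ee_pos: [516.2, -337.5, 176.7]
eef_rot: [[-1.0, 0.012, 0.0], [0.012, 1.0, 0.0], [-0.0, 0.0, -1.0]]
contact_force: [0.7, -0.3, -0.3]
finger_gap: -0.2
```

```bash
python3 - <<'E'
from ed import *
c=capture("top"); g=cv2.cvtColor(c["frame"],6); cv2.imwrite("pics/full11.png",c["frame"])
s=observe(); print(s["time_s"],s["ee_pos"],s["contact_force"])
print("strip near edge",edge(g,290,378,172,187,-1),"0-84",edge(g,290,374,172,187,-1),"fence",edge(g,312,368,155,163,1))
print("stop gap rows", [g[r,280:294].tolist() for r in (170,175)])
cs=capture("scene"); q=cs["frame"]; b=cv2.imread("pics/scene0.png")
cv2.imwrite("pics/s11.png",cv2.resize(q[150:275,265:415],(720,600),interpolation=2))
E
```

```text
42.6 [ 517.28130136 -337.18111867  176.53921505] [-0.58076092  0.31720934  0.0538639 ]
strip near edge [-1.030e+00  1.784e+02  1.300e-01] 0-84 [-1.0900e+00  1.7839e+02  1.4000e-01] fence [-8.6000e-01  1.5942e+02  4.0000e-02]
stop gap rows [[224, 225, 225, 227, 230, 214, 224, 228, 228, 228, 228, 228, 228, 227], [224, 225, 226, 227, 231, 220, 225, 228, 228, 228, 228, 227, 228, 228]]
```

View pics/s11.png

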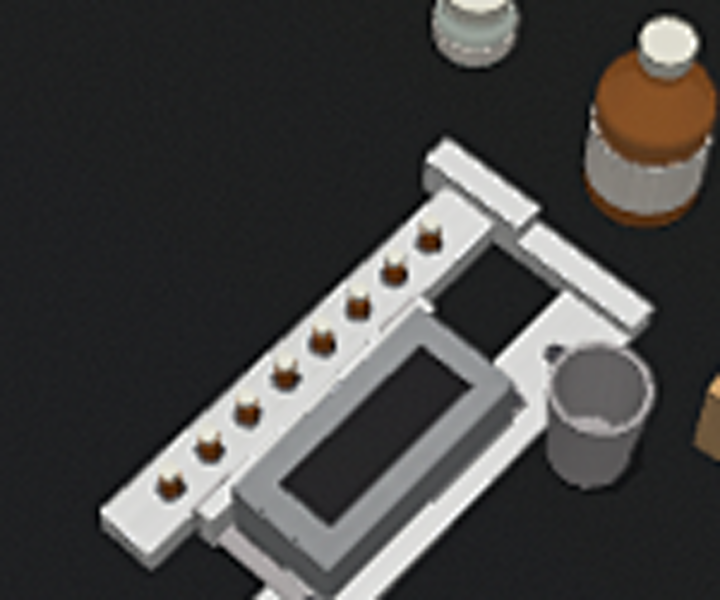

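The scene view shows the strip flush along the fence and against the stop. The edge slope is −1.03°, against −0.97° when it was last pressed flush, and the gap row by the stop is closed. I hand in.

```bash
python3 -c "
from rig import *
print(close_job(), observe()['time_s'])"
```

```text
the job is handed in; nothing more can be done
the job is handed in; nothing more can be done
```

I slid the strip to the rail and pressed end A home on pad A (wrist reading 11.4 N). I then pressed end B home on pad B (12.5 N) and pushed the strip along the rail onto the end stop (10.4 N). The job was handed in at about 43 s.

**Corrections on the way:**
- **First push from the free end:** it missed because I had misjudged the height of the open fingertips. They probably skimmed the top of the strip at end B; the strip did not move. I redid the push with the fingers shut and lower.
- **After the slide to the stop:** the edge fit showed the strip turned by about 0.6°, with end A roughly 1.5 mm off its pad. I pressed A again (9.6 N), then pressed the strip on the stop once more (9.3 N). These two presses came after the order you asked for had been completed once.

**Last checks:** with the arm clear, the strip's near edge sits where it did when it was last pressed flush. Its position is 178.4 px both times, and its slope is −1.03° against −0.97°. That 0.06° difference is about 0.2 mm over the pad spacing, within the noise of the fit. I saw no gap at the stop, and the bottle, jar and beaker look untouched. I did not check the driver, mouse, wrench or vial block in a final picture.

The forces are wrist readings taken at the end of each move; the highest sideways reading was 12.5 N. Nothing measured the pads or the stop directly.

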